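Feed a tray of bushings to the gauge hopper

TASK

Draw the steel gate plate straight up out of the slots at the open end of the bushing tray, leaving the tray standing on the bench, and lay it in the shallow tote. Then take the tray by its cross handle, tip all five bushings over its open end into the feed hopper without spilling any on the bench, and stand the empty tray level on the bench again. Leave the other things on the bench where they are.

Things in the scene. Friction and masses are not known exactly. Their poses are not given: they have to be found in the camera images.
- tray: blue plastic parts tray, loose, about 0.3 kg, 200 mm long (x), 128 mm wide (y); floor 6 mm thick, walls 6 mm thick, 46 mm high. Closed at its -x end; its +x end is open and closed only by the gate. A black handle bar bridges its middle, on an upright at each side wall. Origin: centre of its underside, z up
- tray_handle (a point): centre of the tray's handle bar, at (0, 0, 112) mm in the tray's frame, axes as the tray's. Bar 20 mm thick (x), 128 mm long (y), 98 to 126 mm above the underside, with over 50 mm free below it
- tray_slot (a point): middle between the two upright gate slots, at (82, 0, 6) mm in the tray's frame, on its floor. Each slot is 8 mm wide in x, between two 6 mm ribs on a side wall; 104 mm stay clear between the ribs
- tray_lip (a point): middle of the tray's pouring edge: upper face of the floor at the open +x end, at (100, 0, 6) mm in the tray's frame
- gate: steel gate plate, loose, 0.10 kg, standing in the tray's slots on its floor: 5 mm thick (x), 112 mm wide (y), 44 mm high. From its top edge rises a tongue 8 mm thick, 44 mm wide, to 100 mm above the plate's foot, 60 mm above the tray walls. Slides straight up with 1.5 mm play each way. Origin: centre of its lower edge, z up along the tongue
- gate_grip (a point): point on the gate's tongue, 78 mm above the gate's lower edge
- bushing0: turned steel bushing, a ring of 30 mm outer and 20 mm inner diameter, 24 mm high, 0.07 kg, lightly oiled: it slides on the tray floor at a slope of about 14 to 20 degrees. One of five alike, standing on end in the tray at the start. Origin: centre of its underside
- bushing1: turned steel bushing, a ring of 30 mm outer and 20 mm inner diameter, 24 mm high, 0.07 kg, lightly oiled: it slides on the tray floor at a slope of about 14 to 20 degrees. One of five alike, standing on end in the tray at the start. Origin: centre of its underside
- bushing2: turned steel bushing, a ring of 30 mm outer and 20 mm inner diameter, 24 mm high, 0.07 kg, lightly oiled: it slides on the tray floor at a slope of about 14 to 20 degrees. One of five alike, standing on end in the tray at the start. Origin: centre of its underside
- bushing3: turned steel bushing, a ring of 30 mm outer and 20 mm inner diameter, 24 mm high, 0.07 kg, lightly oiled: it slides on the tray floor at a slope of about 14 to 20 degrees. One of five alike, standing on end in the tray at the start. Origin: centre of its underside
- bushing4: turned steel bushing, a ring of 30 mm outer and 20 mm inner diameter, 24 mm high, 0.07 kg, lightly oiled: it slides on the tray floor at a slope of about 14 to 20 degrees. One of five alike, standing on end in the tray at the start. Origin: centre of its underside
- hopper: feed hopper of grey sheet steel, fixed, open on top: square mouth 208 mm inside, rim 120 mm above the bench, 236 mm outside; inside it slopes to a floor 40 mm above the bench. Origin: centre of its footprint on the bench, axes along its sides. It stands left or right of the tray, the shallow tote on the other side
- tote: shallow blue plastic tote, fixed, open on top, 220 mm (its x) by 170 mm (its y) by 50 mm high, walls and floor 5 mm thick, empty. Origin: centre of its underside
- plug_gauge: bystander: upright steel plug on a round 44 mm foot, 75 mm high, beyond the tray; origin: centre of its underside
- oil_can: bystander: aluminium can, 48 mm diameter, 100 mm high, beyond the tray; origin: centre of its underside
- carton: bystander: small cardboard box 90 x 60 x 45 mm beyond the tray; origin: centre of its underside
There are look-alikes about, which are no part of the job. There is more than one size of the gate; the job needs the smallest.

How it is judged:
On the way, in this order (a step that is already met when the one before it is completed fails the run):
1. the gate is drawn up clear of the tray's slots while the tray stays level on the bench (z of gate in the frame of tray above 0.05 m and angle between tray's own z axis and vertical below 0.2 rad and height (world z) of tray below 0.03 m), for 0.05 s.
2. the gate lies in the shallow tote, let go (x of gate_grip in the frame of tote between -0.115 and 0.115 m and y of gate_grip in the frame of tote between -0.09 and 0.09 m and z of gate_grip in the frame of tote between -0.01 and 0.1 m and x of gate in the frame of tote between -0.115 and 0.115 m and y of gate in the frame of tote between -0.09 and 0.09 m and z of gate in the frame of tote between -0.01 and 0.065 m and angle between gate's own z axis and vertical above 0.8 rad and contact force between the fingers and gate below 0.2 N and linear speed of gate below 0.05 m/s), for 0.2 s.
3. the tray is tipped with its open end over the hopper (angle between tray's own z axis and vertical above 0.25 rad and horizontal distance between tray_lip and hopper below 0.13 m and height (world z) of tray_lip above 0.06 m), for 0.1 s.
At the end, for the whole second after the job is handed in: All five bushings are inside the hopper below its rim; the gate lies in the shallow tote (inside its outline to 5 mm, foot under 65 mm up, over 0.8 rad from upright); the empty tray stands on the bench anywhere (within 10 mm, level to 0.08 rad); all at rest (x of bushing0 in the frame of hopper between -0.107 and 0.107 m and y of bushing0 in the frame of hopper between -0.107 and 0.107 m and z of bushing0 in the frame of hopper between 0.03 and 0.12 m and x of bushing1 in the frame of hopper between -0.107 and 0.107 m and y of bushing1 in the frame of hopper between -0.107 and 0.107 m and z of bushing1 in the frame of hopper between 0.03 and 0.12 m and x of bushing2 in the frame of hopper between -0.107 and 0.107 m and y of bushing2 in the frame of hopper between -0.107 and 0.107 m and z of bushing2 in the frame of hopper between 0.03 and 0.12 m and x of bushing3 in the frame of hopper between -0.107 and 0.107 m and y of bushing3 in the frame of hopper between -0.107 and 0.107 m and z of bushing3 in the frame of hopper between 0.03 and 0.12 m and x of bushing4 in the frame of hopper between -0.107 and 0.107 m and y of bushing4 in the frame of hopper between -0.107 and 0.107 m and z of bushing4 in the frame of hopper between 0.03 and 0.12 m and x of gate_grip in the frame of tote between -0.115 and 0.115 m and y of gate_grip in the frame of tote between -0.09 and 0.09 m and z of gate_grip in the frame of tote between -0.01 and 0.1 m and x of gate in the frame of tote between -0.115 and 0.115 m and y of gate in the frame of tote between -0.09 and 0.09 m and z of gate in the frame of tote between -0.01 and 0.065 m and angle between gate's own z axis and vertical above 0.8 rad and height (world z) of tray between -0.005 and 0.01 m and angle between tray's own z axis and vertical below 0.08 rad and linear speed of each of tray, gate below 0.02 m/s and linear speed of each of bushing0, bushing1, bushing2, bushing3, bushing4 below 0.05 m/s); the robot touches nothing.
It fails at once if a bushing is spilled on the bench, outside tray and hopper ((height (world z) of bushing0 below 0.03 m and (x of bushing0 in the frame of tray above 0.125 m or x of bushing0 in the frame of tray below -0.11 m or y of bushing0 in the frame of tray above 0.075 m or y of bushing0 in the frame of tray below -0.075 m)) or (height (world z) of bushing1 below 0.03 m and (x of bushing1 in the frame of tray above 0.125 m or x of bushing1 in the frame of tray below -0.11 m or y of bushing1 in the frame of tray above 0.075 m or y of bushing1 in the frame of tray below -0.075 m)) or (height (world z) of bushing2 below 0.03 m and (x of bushing2 in the frame of tray above 0.125 m or x of bushing2 in the frame of tray below -0.11 m or y of bushing2 in the frame of tray above 0.075 m or y of bushing2 in the frame of tray below -0.075 m)) or (height (world z) of bushing3 below 0.03 m and (x of bushing3 in the frame of tray above 0.125 m or x of bushing3 in the frame of tray below -0.11 m or y of bushing3 in the frame of tray above 0.075 m or y of bushing3 in the frame of tray below -0.075 m)) or (height (world z) of bushing4 below 0.03 m and (x of bushing4 in the frame of tray above 0.125 m or x of bushing4 in the frame of tray below -0.11 m or y of bushing4 in the frame of tray above 0.075 m or y of bushing4 in the frame of tray below -0.075 m))).
It fails at once if a bystander is shifted by more than 30 mm or knocked over (distance of any of plug_gauge, oil_can, carton from where it was at the start of the episode above 0.03 m or angle between any of plug_gauge, oil_can's own z axis and vertical above 0.5 rad).
It also fails if it takes over 72 s, if anything falls off the work surface, if the arm or the gripper's body presses on something with over 40 N, if the wrist force passes 120 N, or if a joint passes its speed limit or range.

ROBOT

A 6-joint arm with a two-finger parallel gripper is mounted at the origin on the work surface. World frame = base frame: x ahead of the robot, y to its left, z up, the work surface at z = 0. Lengths are in m, angles in rad, forces in N, time in s.
With the tool pointing down it reaches from about 0.275 to 0.825 m from the base axis. Payload 4.9 kg.
Tool frame: the origin (TCP) lies midway between the tips of the shut fingers; the grasp point (between the pads) lies 19 mm behind it; z points along the fingers, x is the direction in which the jaws open and shut, and the axes are right-handed (so a half turn about z gives the same grasp; the last joint's range is limited). The gripper opens to 85 mm and grips with 20 to 120 N. Pads are 22 mm wide; open, the fingers measure 114 mm over their backs; the gripper's body (76 mm by 85 mm) begins 54 mm behind the grasp point. The pads swing forward as they close: fully open they stand 13 mm farther back than shut.
Start: joints at [1.173, 0.326, -0.193, 1.052, 0, 1.437], TCP at [0.143, 0.531, 0.231] pointing down, gripper open.
Joint ranges: [-2.65, 2.65], [-0.97, 1.79], [-1.3, 1.35], [-1.93, 2.1], [-1.47, 1.37], [-3.14, 3.14]. Speed limits (rad/s): [2.57, 2.57, 3.14, 3.14, 3.14, 3.14].

INTERFACE

Orientations are given as a unit quaternion [x, y, z, w].
In Python, from station import arm, optics, order gives the robot as it stands. The module is installed in compiled form; this text tells all that it offers.
- The arm moves only by the tool play_rows, never from a script. Its argument "commands" is a list of rows, each a list of 3 entries, a list of its own where there are three numbers: the shift along the tool's x, y, z in m, then the turn, a rotation vector about the tool's x, y, z in rad, then the closure, from -1 (fully open) to 1 (shut). A call has exactly 8 rows; each row shifts and turns the commanded pose from where the row before left it, along the tool's axes as they then stand; what a row does not reach is not made up. A row lasts 1/12 s, in which the tool goes at most 41.7 mm and 7.16 degrees, less where a joint would pass 70% of its speed; a pose out of reach is approached as far as the arm can. A call with a gripper value outside its range is refused whole. The fingers move at their own pace and stop on an object; "force" is the grip in N (left out, the last holds). Time passes only in rows, so rows that do not move let the fingers close, or fill a call up. It gives the time, the measured TCP pose, the force and the opening at its end, in the units of the state.
- arm.observe(): the state, without advancing time (a new reading comes with each control period).
- optics.snapshot(name): name is "scene" or "top"; returns the picture (384x512x3 uint8, red, green, blue); there is no depth.
- optics.camera_model(name): a dict with "vfov" (degrees; the focal length in pixels is half the picture's height over the tangent of half this angle, whatever the lens; pixels are square), "cx", "cy" (the principal point, pixels), "R" (3x3) and "t" (3): a world point X has camera coordinates R X + t. Camera axes: x right, y down, z forward; pixel columns grow to the right and rows downward; lengths in m; the calibration is good to about 2 mm. A picture is of the moment at which its call begins. camera_model takes no time and is no camera call.
- order.job_done(): hands the job in, once; it reports no verdict.
The state is a dict: "t": time; "q": joint angles; "qd": joint speeds; "effort": joint torques, N m; "tool_pos": TCP position; "orientation": TCP orientation; "force": force on the tool from outside, world axes, zero at the start; "ft_torque": the same for the moment, N m; "finger_gap": opening from 0.0 (shut) to 1.0 (fully open).
Only numpy, scipy, OpenCV 4.12 (cv2) and the standard library are available. Lean on these libraries where they do the work, as an engineer would, in place of code of your own. Each camera call takes 0.05 s, during which the arm holds its last target. There are 200 camera calls.

## Working session

There is one attempt and no reset: what is moved stays moved. The work goes in short steps, Python scripts to look and compute and a tool call to move; the robot and the scene stay as the last step left them, time stands still between calls to the robot, and variables do not carry over. Pictures are saved under pics/ and viewed, about 8 in all and at most 12, crops included, and the job is handed in when it is done.

Besides the shell and the picture viewer there is one more tool, called after "Emit:" by a JSON object that holds its "method" and its "body", one argument or row to a line. play_rows: Moves the arm, as the interface text tells. Its arguments: {"type":"object","properties":{"commands":{"type":"array"},"force":{"type":"number"}},"required":["commands"]}

```bash
mkdir -p pics
python3 - <<'E'
from station import arm, optics
import cv2
for n in("scene","top"):
    cv2.imwrite(f"pics/{n}0.png",optics.snapshot(n)[:,:,::-1]); print(n,optics.camera_model(n))
print(arm.observe())
a=cv2.imread("pics/scene0.png");b=cv2.imread("pics/top0.png")
E
```

```text
scene {'vfov': 42.34478691453738, 'cx': 259.40505530846286, 'cy': 185.260322865868, 'R': array([[ 0.57492221,  0.81820547,  0.0020632 ],
       [ 0.69047622, -0.4838157 , -0.53774062],
       [-0.4389841 ,  0.31058362, -0.84310781]]), 't': array([-0.30565396, -0.30944455,  1.64407517])}
top {'vfov': 45.94289393813, 'cx': 255.97385159090186, 'cy': 191.8511282193639, 'R': array([[-2.86006610e-02, -9.99585028e-01, -3.43136108e-03],
       [-9.93772187e-01,  2.88038589e-02, -1.07643753e-01],
       [ 1.07697920e-01,  3.31308726e-04, -9.94183609e-01]]), 't': array([-0.01394364,  0.53778287,  1.30584609])}
{'t': 0.1, 'q': array([ 1.17282676e+00,  3.26893990e-01, -1.93461165e-01,  1.05200471e+00,
       -2.99223306e-06,  1.43658942e+00]), 'qd': array([ 0.00017104, -0.00174877,  0.00366391,  0.00185136,  0.0013442 ,
       -0.00133925]), 'effort': array([ 5.21225491e-05, -4.44239795e+01,  2.63038605e+01,  7.96966022e-03,
       -2.76348783e-04,  3.72444219e-06]), 'tool_pos': array([0.14318645, 0.53050412, 0.23057557]), 'orientation': array([ 7.93950294e-01,  6.07982170e-01, -6.77958057e-04,  3.89275254e-04]), 'force': array([-0.38035443, -0.05048683,  0.35854523]), 'ft_torque': array([ 0.05086272, -0.02302933, -0.02236834]), 'finger_gap': 1.0049855770699}
```

View pics/scene0.png

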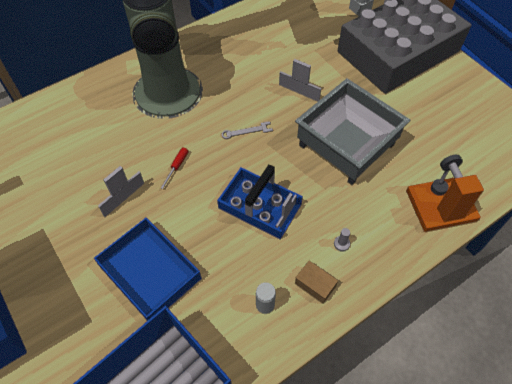

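View pics/top0.png

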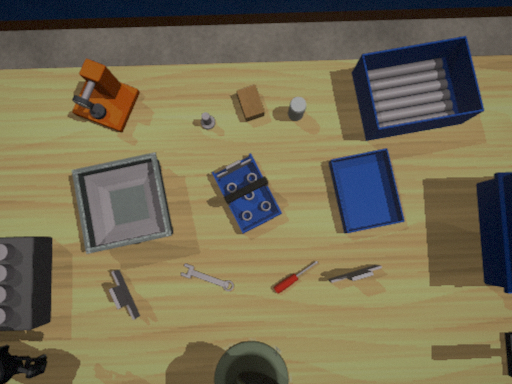

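The top view shows the tray at about (247,193), with its open end and gate at (235,167), the hopper at (122,202) and the tote at (366,190). The spare gates are at (123,293) and (355,273). Next I'll zoom in and measure.

```bash
cat > h.py <<'E'
import numpy as np, cv2
from station import arm, optics
from scipy.spatial.transform import Rotation as Ro
def ray(n,uv,z):
    m=optics.camera_model(n); f=192/np.tan(np.radians(m['vfov']/2))
    R,t=np.array(m['R']),np.array(m['t'])
    uv=np.atleast_2d(np.array(uv,float))
    d=np.c_[(uv[:,0]-m['cx'])/f,(uv[:,1]-m['cy'])/f,np.ones(len(uv))]@R
    c=-R.T@t
    return c+d*((z-c[2])/d[:,2])[:,None]
def crop(n,img,x0,y0,x1,y1,s,name):
    cv2.imwrite(name,cv2.resize(img[y0:y1,x0:x1],None,fx=s,fy=s,interpolation=cv2.INTER_CUBIC))
E
python3 - <<'E'
from h import *
a=cv2.imread("pics/top0.png"); s=cv2.imread("pics/scene0.png")
A=cv2.resize(a[140:245,190:300],None,fx=5,fy=5,interpolation=2)
B=cv2.resize(s[155:245,210:310],None,fx=5,fy=5,interpolation=2)
B=B[:525]; A=cv2.resize(A,(400,382)); B=cv2.resize(B,(400,360))
c=np.zeros((382,800,3),np.uint8);c[:,:400]=A;c[:360,400:]=B
cv2.imwrite("pics/z.png",c)
hsv=cv2.cvtColor(a,cv2.COLOR_BGR2HSV)
bl=cv2.inRange(hsv,(105,120,50),(130,255,255))
n,l,st,ce=cv2.connectedComponentsWithStats(bl)
for i in range(1,n):
    if st[i,4]>300:
        cn=np.argwhere(l==i)[:,::-1].astype(np.float32); r=cv2.minAreaRect(cn); bx=cv2.boxPoints(r)
        print(st[i],r); print(ray("top",bx,0.048).round(3).tolist())
# hopper: rim corners
print("hopper", ray("top",[(73,171),(156,154),(171,234),(87,251)],0.12).round(3).tolist())
E
```

```text
[ 362   36  122   97 1161] ((422.195068359375, 82.74391174316406), (81.01791381835938, 107.9074935913086), 77.90524291992188)
[[0.941, -0.356, 0.048], [1.002, -0.678, 0.048], [0.756, -0.709, 0.048], [0.697, -0.393, 0.048]]
[ 331  149   73   84 4060] ((366.8882751464844, 190.24703979492188), (75.27486419677734, 58.462745666503906), 77.47119140625)
[[0.623, -0.249, 0.048], [0.656, -0.418, 0.048], [0.439, -0.452, 0.048], [0.408, -0.286, 0.048]]
[213 154  49  42 627] ((237.23670959472656, 175.01358032226562), (25.725317001342773, 42.6751708984375), 62.81888961791992)
[[0.593, 0.096, 0.048], [0.648, -0.016, 0.048], [0.579, -0.049, 0.048], [0.525, 0.063, 0.048]]
[497 173  15 120 677] ((504.0, 232.5), (119.0, 14.0), 90.0)
[[0.57, -0.733, 0.048], [0.569, -0.773, 0.048], [0.229, -0.743, 0.048], [0.23, -0.704, 0.048]]
[ 229  186   52   47 1128] ((254.30001831054688, 208.10000610351562), (32.64659118652344, 43.37971496582031), 63.43495178222656)
[[0.504, 0.054, 0.048], [0.558, -0.06, 0.048], [0.472, -0.1, 0.048], [0.419, 0.014, 0.048]]
hopper [[0.6, 0.474, 0.12], [0.641, 0.245, 0.12], [0.419, 0.205, 0.12], [0.379, 0.433, 0.12]]
```

View pics/z.png

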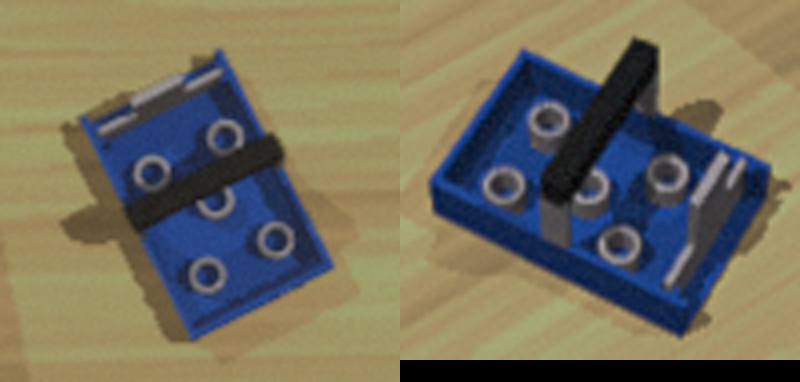

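The crop shows the tongue top at about (157,90) and the handle centre at (205,180) in the left panel, and the same two at (711,178) and (600,115) in the right panel. I'll check both across the two views.

```bash
cat >> h.py <<'E'
def ori(yaw,tilt=0):   # tool x at yaw, pointing down, then turned by tilt about tool y
    c,s=np.cos(yaw),np.sin(yaw)
    return np.array([[c,s,0],[s,-c,0],[0,0,-1.]])@Ro.from_rotvec([0,tilt,0]).as_matrix()
def plan(pos,yaw,tilt,N,start=None):
    from scipy.linalg import logm,expm
    A=np.eye(4)
    if start is None:
        o=arm.observe(); A[:3,:3]=Ro.from_quat(o['orientation']).as_matrix();A[:3,3]=o['tool_pos']
    else: A[:3,:3]=ori(*start[1:]);A[:3,3]=start[0]
    B=np.eye(4);B[:3,:3]=ori(yaw,tilt);B[:3,3]=pos
    E=expm(np.real(logm(np.linalg.inv(A)@B))/N)
    w=Ro.from_matrix(E[:3,:3]).as_rotvec()
    print(N,"rows:",E[:3,3].round(4).tolist(),w.round(4).tolist(),"mm",np.linalg.norm(E[:3,3]).round(4),"deg",np.degrees(np.linalg.norm(w)).round(2))
E
python3 - <<'E'
from h import *
print("tongue top",ray("top",[(157/3.636+190,90/3.636+140)],.106).round(3),ray("scene",[(287.75,199.5)],.106).round(3))
print("handle",ray("top",[(246.4,189.5)],.126).round(3),ray("scene",[(260,183.8)],.126).round(3))
y=np.radians(25.4)
# above gate
plan([.606,.034,.25],y,0,16); plan([.606,.034,.25],y+np.pi,0,16)
E
```

```text
tongue top [[0.607 0.032 0.106]] [[0.61  0.036 0.106]]
handle [[ 0.534 -0.003  0.126]] [[ 0.538 -0.003  0.126]]
16 rows: [-0.0066, 0.0433, -0.0012] [0.0, 0.0001, 0.054] mm 0.0438 deg 3.09
16 rows: [-0.0531, -0.0029, -0.0012] [-0.0001, 0.0, -0.1424] mm 0.0532 deg 8.16
```

Run:
```python
from h import *
plan([.608,.034,.20],np.radians(25.6),0,24)
```

```text
24 rows: [-0.0041, 0.0289, 0.0013] [0.0, 0.0001, 0.0358] mm 0.0293 deg 2.05
```

Emit:
{"method": "play_rows", "body": {
  "commands": [
    [[-0.0041,0.0289,0.0013],[0,0,0.0358],-0.2],
    [[-0.0041,0.0289,0.0013],[0,0,0.0358],-0.2],
    [[-0.0041,0.0289,0.0013],[0,0,0.0358],-0.2],
    [[-0.0041,0.0289,0.0013],[0,0,0.0358],-0.2],
    [[-0.0041,0.0289,0.0013],[0,0,0.0358],-0.2],
    [[-0.0041,0.0289,0.0013],[0,0,0.0358],-0.2],
    [[-0.0041,0.0289,0.0013],[0,0,0.0358],-0.2],
    [[-0.0041,0.0289,0.0013],[0,0,0.0358],-0.2]
  ]
}}

```text
t: 0.77
tool_pos: [0.3451, 0.4123, 0.2204]
orientation: [0.873, 0.488, -0.0, 0.0]
force: [0.2, 0.4, 0.1]
finger_gap: 0.599
```

Emit:
{"method": "play_rows", "body": {
  "commands": [
    [[-0.0041,0.0289,0.0013],[0,0,0.0358],-0.2],
    [[-0.0041,0.0289,0.0013],[0,0,0.0358],-0.2],
    [[-0.0041,0.0289,0.0013],[0,0,0.0358],-0.2],
    [[-0.0041,0.0289,0.0013],[0,0,0.0358],-0.2],
    [[-0.0041,0.0289,0.0013],[0,0,0.0358],-0.2],
    [[-0.0041,0.0289,0.0013],[0,0,0.0358],-0.2],
    [[-0.0041,0.0289,0.0013],[0,0,0.0358],-0.2],
    [[-0.0041,0.0289,0.0013],[0,0,0.0358],-0.2]
  ]
}}

```text
t: 1.43
tool_pos: [0.5042, 0.2425, 0.21]
orientation: [0.934, 0.358, -0.0, -0.0]
force: [0.4, -0.3, 0.1]
finger_gap: 0.599
```

Emit:
{"method": "play_rows", "body": {
  "commands": [
    [[-0.0041,0.0289,0.0013],[0,0,0.0358],-0.2],
    [[-0.0041,0.0289,0.0013],[0,0,0.0358],-0.2],
    [[-0.0041,0.0289,0.0013],[0,0,0.0358],-0.2],
    [[-0.0041,0.0289,0.0013],[0,0,0.0358],-0.2],
    [[-0.0041,0.0289,0.0013],[0,0,0.0358],-0.2],
    [[-0.0041,0.0289,0.0013],[0,0,0.0358],-0.2],
    [[-0.0041,0.0289,0.0013],[0,0,0.0358],-0.2],
    [[-0.0041,0.0289,0.0013],[0,0,0.0358],-0.2]
  ]
}}

```text
t: 2.1
tool_pos: [0.6088, 0.0347, 0.1995]
orientation: [0.975, 0.221, -0.0, -0.0]
force: [0.5, 0.4, 0.4]
finger_gap: 0.604
```

Run:
```python
from h import *
o=arm.observe();print(o['t'],o['tool_pos'],o['q'],o['finger_gap'],o['force'])
s=optics.snapshot("scene")[:,:,::-1]; t=optics.snapshot("top")[:,:,::-1]
c=np.hstack([cv2.resize(t[130:250,190:310],(400,400),interpolation=2),cv2.resize(s[100:250,190:340],(400,400),interpolation=2)])
cv2.imwrite("pics/c4.png",c)
plan([.608,.034,.068],np.radians(25.6),0,12)
```

```text
2.1 [0.60875317 0.03471996 0.19945438] [-6.40825294e-02  4.58425052e-01 -7.58281973e-02  1.03745573e+00
  1.06868704e-04  1.06063692e+00] 0.6041876126898689 [0.53535505 0.41955455 0.40519625]
12 rows: [-0.0, -0.0002, 0.0109] [0.0001, 0.0001, -0.0004] mm 0.0109 deg 0.02
```

View pics/c4.png

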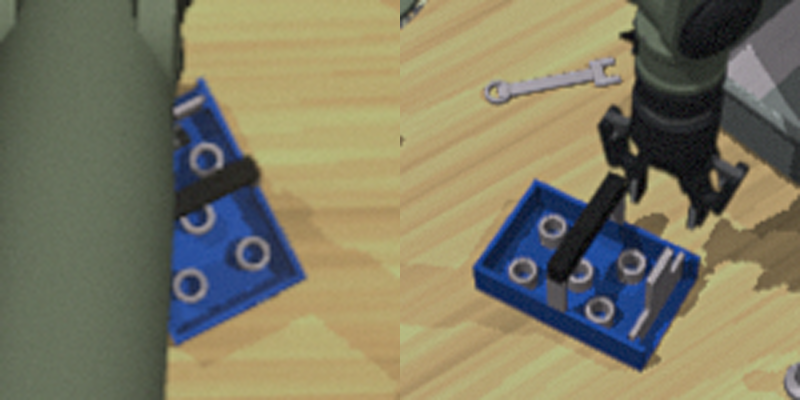

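The gripper is above the gate with its jaws across the plate, and the tray hasn't moved. I'll go down and grip the tongue.

Emit:
{"method": "play_rows", "body": {
  "commands": [
    [[0,0,0.018],[0,0,0],-0.2],
    [[0,0,0.018],[0,0,0],-0.2],
    [[0,0,0.018],[0,0,0],-0.2],
    [[0,0,0.018],[0,0,0],-0.2],
    [[0,0,0.018],[0,0,0],-0.2],
    [[0,0,0.016],[0,0,0],-0.2],
    [[0,0,0.014],[0,0,0],-0.2],
    [[0,0,0.011],[0,0,0],-0.2]
  ]
}}

```text
t: 2.87
tool_pos: [0.6073, 0.0369, 0.0674]
orientation: [0.975, 0.223, -0.001, -0.0]
force: [1.0, 0.3, 0.3]
finger_gap: 0.603
```

Emit:
{"method": "play_rows", "body": {
  "commands": [
    [[0,0,0],[0,0,0],0.3],
    [[0,0,0],[0,0,0],0.6],
    [[0,0,0],[0,0,0],1],
    [[0,0,0],[0,0,0],1],
    [[0,0,0],[0,0,0],1],
    [[0,0,0],[0,0,0],1],
    [[0,0,0],[0,0,0],1],
    [[0,0,0],[0,0,0],1]
  ],
  "force": 60
}}

```text
t: 3.53
tool_pos: [0.6094, 0.0361, 0.0702]
orientation: [0.975, 0.222, 0.001, 0.0]
force: [-1.0, 0.5, 6.8]
finger_gap: 0.082
```

Emit:
{"method": "play_rows", "body": {
  "commands": [
    [[0,0,-0.006],[0,0,0],1],
    [[0,0,-0.008],[0,0,0],1],
    [[0,0,-0.01],[0,0,0],1],
    [[0,0,-0.01],[0,0,0],1],
    [[0,0,-0.01],[0,0,0],1],
    [[0,0,-0.01],[0,0,0],1],
    [[0,0,-0.01],[0,0,0],1],
    [[0,0,-0.01],[0,0,0],1]
  ]
}}

```text
t: 4.2
tool_pos: [0.6087, 0.036, 0.1444]
orientation: [0.975, 0.222, 0.0, 0.0]
force: [0.4, -0.7, -0.8]
finger_gap: 0.083
```

Emit:
{"method": "play_rows", "body": {
  "commands": [
    [[0,0,-0.015],[0,0,0],1],
    [[0,0,-0.018],[0,0,0],1],
    [[0,0,-0.018],[0,0,0],1],
    [[0,0,-0.018],[0,0,0],1],
    [[0,0,-0.018],[0,0,0],1],
    [[0,0,-0.018],[0,0,0],1],
    [[0,0,-0.015],[0,0,0],1],
    [[0,0,-0.005],[0,0,0],1]
  ]
}}

```text
t: 4.87
tool_pos: [0.6096, 0.036, 0.2714]
orientation: [0.975, 0.222, 0.002, 0.001]
force: [1.6, 0.3, -0.8]
finger_gap: 0.086
```

Run:
```python
from h import *
o=arm.observe();print(o['t'],o['tool_pos'],o['q'],o['finger_gap'],o['force'])
s=optics.snapshot("scene")[:,:,::-1]
cv2.imwrite("pics/c5.png",cv2.resize(s[90:310,90:340],(750,660)[:2],interpolation=2)[:600])
yt=np.radians(9.3); c=np.array([.5315,-.351])
x=np.array([np.cos(yt),np.sin(yt)])
p=c+.022*x; print(p)
plan([*p,.20],yt,0,24)
plan([*p,.20],yt,.85,16,start=([*p,.20],yt,0))
plan([*p,.058],yt,.85,12,start=([*p,.20],yt,.85))
```

```text
4.8667 [0.60962336 0.03599139 0.27139088] [-6.18373303e-02  4.17011071e-01  4.48595073e-02  1.19446744e+00
 -1.29859514e-05  1.06111097e+00] 0.08576124845580389 [ 1.56397985  0.25194641 -0.76783618]
[ 0.55321083 -0.34744472]
24 rows: [-0.0072, 0.0145, 0.003] [0.0001, -0.0002, 0.0119] mm 0.0165 deg 0.68
16 rows: [0.0, 0.0, 0.0] [0.0, 0.0531, 0.0] mm 0.0 deg 3.04
12 rows: [-0.0089, 0.0, 0.0078] [0.0, -0.0, -0.0] mm 0.0118 deg 0.0
```

View pics/c5.png

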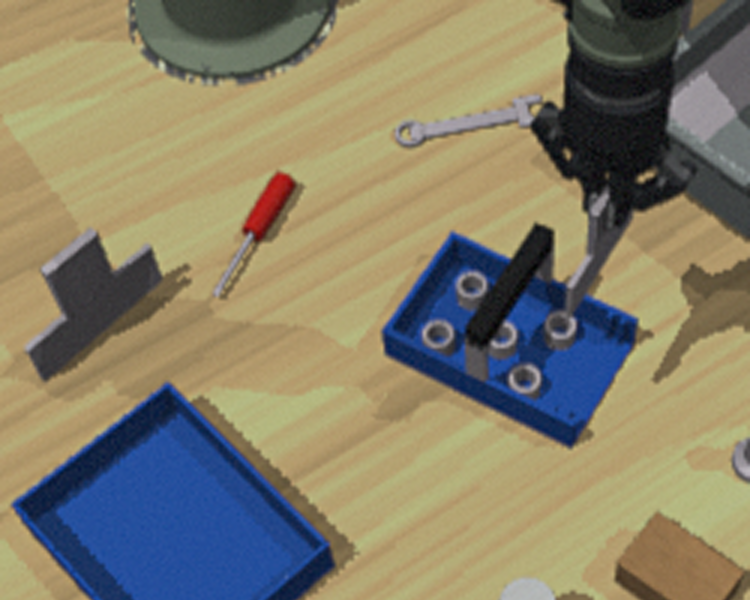

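The gate is clear and held straight, and the tray is still standing. Now I'll carry the gate to the tote, tilting it on the way.

Run:
```python
from h import *
plan([.553,-.347,.18],np.radians(9.3),.85,24)
```

```text
24 rows: [-0.0084, 0.0143, 0.0009] [-0.005, 0.035, 0.0112] mm 0.0167 deg 2.12
```

Emit:
{"method": "play_rows", "body": {
  "commands": [
    [[-0.0084,0.0143,0.0009],[-0.005,0.035,0.0112],1],
    [[-0.0084,0.0143,0.0009],[-0.005,0.035,0.0112],1],
    [[-0.0084,0.0143,0.0009],[-0.005,0.035,0.0112],1],
    [[-0.0084,0.0143,0.0009],[-0.005,0.035,0.0112],1],
    [[-0.0084,0.0143,0.0009],[-0.005,0.035,0.0112],1],
    [[-0.0084,0.0143,0.0009],[-0.005,0.035,0.0112],1],
    [[-0.0084,0.0143,0.0009],[-0.005,0.035,0.0112],1],
    [[-0.0084,0.0143,0.0009],[-0.005,0.035,0.0112],1]
  ]
}}

```text
t: 5.58
tool_pos: [0.5929, -0.0958, 0.2534]
orientation: [0.974, 0.176, 0.141, -0.012]
force: [-0.4, 0.1, -0.8]
finger_gap: 0.086
```

Emit:
{"method": "play_rows", "body": {
  "commands": [
    [[-0.0084,0.0143,0.0009],[-0.005,0.035,0.0112],1],
    [[-0.0084,0.0143,0.0009],[-0.005,0.035,0.0112],1],
    [[-0.0084,0.0143,0.0009],[-0.005,0.035,0.0112],1],
    [[-0.0084,0.0143,0.0009],[-0.005,0.035,0.0112],1],
    [[-0.0084,0.0143,0.0009],[-0.005,0.035,0.0112],1],
    [[-0.0084,0.0143,0.0009],[-0.005,0.035,0.0112],1],
    [[-0.0084,0.0143,0.0009],[-0.005,0.035,0.0112],1],
    [[-0.0084,0.0143,0.0009],[-0.005,0.035,0.0112],1]
  ]
}}

```text
t: 6.25
tool_pos: [0.5722, -0.2234, 0.2237]
orientation: [0.952, 0.126, 0.278, -0.023]
force: [-0.4, 0.1, -1.8]
finger_gap: 0.088
```

Emit:
{"method": "play_rows", "body": {
  "commands": [
    [[-0.0084,0.0143,0.0009],[-0.005,0.035,0.0112],1],
    [[-0.0084,0.0143,0.0009],[-0.005,0.035,0.0112],1],
    [[-0.0084,0.0143,0.0009],[-0.005,0.035,0.0112],1],
    [[-0.0084,0.0143,0.0009],[-0.005,0.035,0.0112],1],
    [[-0.0084,0.0143,0.0009],[-0.005,0.035,0.0112],1],
    [[-0.0084,0.0143,0.0009],[-0.005,0.035,0.0112],1],
    [[-0.0084,0.0143,0.0009],[-0.005,0.035,0.0112],1],
    [[-0.0084,0.0143,0.0009],[-0.005,0.035,0.0112],1]
  ]
}}

```text
t: 6.92
tool_pos: [0.5507, -0.3459, 0.1774]
orientation: [0.909, 0.073, 0.409, -0.034]
force: [0.5, -0.5, -0.1]
finger_gap: 0.084
```

Run:
```python
from h import *
o=arm.observe();print(o['t'],o['tool_pos'],o['q'],o['finger_gap'],o['force'])
s=optics.snapshot("scene")[:,:,::-1]
cv2.imwrite("pics/c6.png",cv2.resize(s[140:340,60:260],(600,600),interpolation=2))
plan([.553,-.347,.060],np.radians(9.3),.85,16)
```

```text
6.9167 [ 0.55073803 -0.34590127  0.17744485] [-1.01150691  0.35282141 -0.65093774  0.15558322  0.7624437   0.56611235] 0.08434236457934909 [ 0.4859453  -0.4560733  -0.11203354]
16 rows: [-0.0052, -0.0, 0.0049] [0.0001, 0.0004, -0.0004] mm 0.0072 deg 0.03
```

View pics/c6.png

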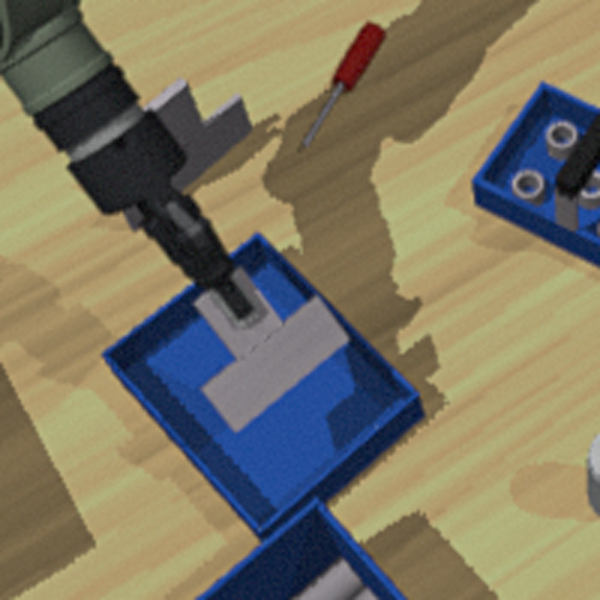

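The gate is tilted over the tote and centred. I'll lower it, release and withdraw.

Emit:
{"method": "play_rows", "body": {
  "commands": [
    [[-0.0064,0,0.006],[0,0,0],1],
    [[-0.0064,0,0.006],[0,0,0],1],
    [[-0.0064,0,0.006],[0,0,0],1],
    [[-0.0064,0,0.006],[0,0,0],1],
    [[-0.0064,0,0.006],[0,0,0],1],
    [[-0.0064,0,0.006],[0,0,0],1],
    [[-0.0064,0,0.006],[0,0,0],1],
    [[-0.0064,0,0.006],[0,0,0],1]
  ]
}}

```text
t: 7.63
tool_pos: [0.5537, -0.3449, 0.1075]
orientation: [0.909, 0.074, 0.409, -0.034]
force: [0.5, 0.1, -1.2]
finger_gap: 0.082
```

Emit:
{"method": "play_rows", "body": {
  "commands": [
    [[-0.0064,0,0.006],[0,0,0],1],
    [[-0.0064,0,0.006],[0,0,0],1],
    [[-0.0064,0,0.006],[0,0,0],1],
    [[-0.004,0,0.004],[0,0,0],1],
    [[-0.004,0,0.004],[0,0,0],1],
    [[-0.0025,0,0.002],[0,0,0],1],
    [[-0.002,0,0.002],[0,0,0],1],
    [[0,0,0],[0,0,0],1]
  ]
}}

```text
t: 8.3
tool_pos: [0.5548, -0.3449, 0.0643]
orientation: [0.909, 0.073, 0.409, -0.034]
force: [0.1, 0.9, -1.7]
finger_gap: 0.083
```

Emit:
{"method": "play_rows", "body": {
  "commands": [
    [[0,0,0],[0,0,0],0.6],
    [[0,0,0],[0,0,0],0.4],
    [[0,0,0],[0,0,0],0.2],
    [[0,0,0],[0,0,0],0.2],
    [[0,0,0],[0,0,0],0.2],
    [[0,0,-0.004],[0,0,0],0.2],
    [[0,0,-0.006],[0,0,0],0.2],
    [[0,0,-0.008],[0,0,0],0.2]
  ]
}}

```text
t: 8.97
tool_pos: [0.5412, -0.3469, 0.0769]
orientation: [0.909, 0.074, 0.409, -0.034]
force: [0.3, 0.3, 0.1]
finger_gap: 0.398
```

Emit:
{"method": "play_rows", "body": {
  "commands": [
    [[0,0,-0.01],[0,0,0],0.2],
    [[0,0,-0.015],[0,0,0],0.2],
    [[0,0,-0.02],[0,0,0],0.2],
    [[0,0,-0.02],[0,0,0],0.2],
    [[0,0,-0.02],[0,0,0],0.2],
    [[0,0,-0.02],[0,0,0],0.2],
    [[0,0,-0.02],[0,0,0],0.2],
    [[0,0,-0.02],[0,0,0],0.2]
  ]
}}

```text
t: 9.63
tool_pos: [0.4334, -0.3649, 0.1744]
orientation: [0.909, 0.074, 0.409, -0.033]
force: [0.8, 0.3, -0.5]
finger_gap: 0.406
```

Run:
```python
from h import *
o=arm.observe();print(o['t'],o['tool_pos'],o['q'],o['finger_gap'],o['force'])
s=optics.snapshot("scene")[:,:,::-1]; t=optics.snapshot("top")[:,:,::-1]
c=np.hstack([cv2.resize(t[130:250,190:430],(480,240),interpolation=2),cv2.resize(s[180:320,80:260],(308,240),interpolation=2)])
cv2.imwrite("pics/c7.png",c)
plan([.5346,-.0025,.22],np.radians(25.6),0,24)
```

```text
9.6333 [ 0.43344055 -0.36485021  0.17435834] [-1.25402224  0.30871018 -0.70373886  0.38551022  0.83286942  0.23168439] 0.4060006710516756 [ 0.75843672  0.28607607 -0.50912416]
24 rows: [0.0089, -0.0132, 0.0017] [0.0052, -0.035, -0.0112] mm 0.016 deg 2.13
```

View pics/c7.png

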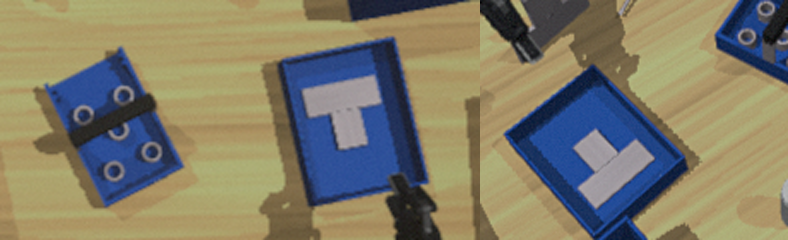

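The gate lies flat in the tote, and all five bushings are still in the tray. I'll measure the handle bar in the top view now that nothing covers it.

Run:
```python
from h import *
t=np.ascontiguousarray(optics.snapshot("top")[:,:,::-1]); v=t.max(axis=2)
m=np.zeros_like(v); m[165:215,210:285]=(v[165:215,210:285]<48)*255
n,l,st,ce=cv2.connectedComponentsWithStats(m); i=1+np.argmax(st[1:,4])
r=cv2.minAreaRect(np.argwhere(l==i)[:,::-1].astype(np.float32)); bx=cv2.boxPoints(r)
p=ray("top",bx,.124); print(r,p.round(3).tolist(),p.mean(0))
e=[np.linalg.norm(p[k]-p[(k+1)%4]) for k in range(4)];k=int(np.argmax(e[:2]));d=p[k+1]-p[k];print(e,"bar yaw",np.degrees(np.arctan2(d[1],d[0])))
```

```text
((245.69639587402344, 189.9314727783203), (8.0202054977417, 44.28125), 64.05770874023438) [[0.518, 0.058, 0.124], [0.568, -0.052, 0.124], [0.548, -0.061, 0.124], [0.498, 0.049, 0.124]] [ 0.53302994 -0.00159359  0.124     ]
[np.float64(0.12134751681702119), np.float64(0.02214091331057805), np.float64(0.12113480609455625), np.float64(0.022044612833598747)] bar yaw -65.52473308153427
```

Emit:
{"method": "play_rows", "body": {
  "commands": [
    [[0.0089,-0.0132,0.0017],[0.0052,-0.035,-0.0112],-0.2],
    [[0.0089,-0.0132,0.0017],[0.0052,-0.035,-0.0112],-0.2],
    [[0.0089,-0.0132,0.0017],[0.0052,-0.035,-0.0112],-0.2],
    [[0.0089,-0.0132,0.0017],[0.0052,-0.035,-0.0112],-0.2],
    [[0.0089,-0.0132,0.0017],[0.0052,-0.035,-0.0112],-0.2],
    [[0.0089,-0.0132,0.0017],[0.0052,-0.035,-0.0112],-0.2],
    [[0.0089,-0.0132,0.0017],[0.0052,-0.035,-0.0112],-0.2],
    [[0.0089,-0.0132,0.0017],[0.0052,-0.035,-0.0112],-0.2]
  ]
}}

```text
t: 10.45
tool_pos: [0.4744, -0.247, 0.208]
orientation: [0.952, 0.127, 0.277, -0.024]
force: [-0.0, -0.1, 0.2]
finger_gap: 0.602
```

Emit:
{"method": "play_rows", "body": {
  "commands": [
    [[0.0089,-0.0132,0.0017],[0.0052,-0.035,-0.0112],-0.2],
    [[0.0089,-0.0132,0.0017],[0.0052,-0.035,-0.0112],-0.2],
    [[0.0089,-0.0132,0.0017],[0.0052,-0.035,-0.0112],-0.2],
    [[0.0089,-0.0132,0.0017],[0.0052,-0.035,-0.0112],-0.2],
    [[0.0089,-0.0132,0.0017],[0.0052,-0.035,-0.0112],-0.2],
    [[0.0089,-0.0132,0.0017],[0.0052,-0.035,-0.0112],-0.2],
    [[0.0089,-0.0132,0.0017],[0.0052,-0.035,-0.0112],-0.2],
    [[0.0089,-0.0132,0.0017],[0.0052,-0.035,-0.0112],-0.2]
  ]
}}

```text
t: 11.12
tool_pos: [0.5098, -0.1248, 0.223]
orientation: [0.974, 0.177, 0.14, -0.013]
force: [1.0, -0.6, -0.1]
finger_gap: 0.602
```

Emit:
{"method": "play_rows", "body": {
  "commands": [
    [[0.0089,-0.0132,0.0017],[0.0052,-0.035,-0.0112],-0.2],
    [[0.0089,-0.0132,0.0017],[0.0052,-0.035,-0.0112],-0.2],
    [[0.0089,-0.0132,0.0017],[0.0052,-0.035,-0.0112],-0.2],
    [[0.0089,-0.0132,0.0017],[0.0052,-0.035,-0.0112],-0.2],
    [[0.0089,-0.0132,0.0017],[0.0052,-0.035,-0.0112],-0.2],
    [[0.0089,-0.0132,0.0017],[0.0052,-0.035,-0.0112],-0.2],
    [[0.0089,-0.0132,0.0017],[0.0052,-0.035,-0.0112],-0.2],
    [[0.0089,-0.0132,0.0017],[0.0052,-0.035,-0.0112],-0.2]
  ]
}}

```text
t: 11.78
tool_pos: [0.5354, 0.0005, 0.2189]
orientation: [0.975, 0.224, -0.001, -0.002]
force: [-0.7, 0.2, -0.4]
finger_gap: 0.6
```

Emit:
{"method": "play_rows", "body": {
  "commands": [
    [[-0.002,0.002,0.016],[0,0,0.018],-0.2],
    [[0,0,0.018],[0,0,0],-0.2],
    [[0,0,0.018],[0,0,0],-0.2],
    [[0,0,0.018],[0,0,0],-0.2],
    [[0,0,0.018],[0,0,0],-0.2],
    [[0,0,0.016],[0,0,0],-0.2],
    [[0,0,0.014],[0,0,0],-0.2],
    [[0,0,0.01],[0,0,0],-0.2]
  ]
}}

```text
t: 12.45
tool_pos: [0.5331, -0.0024, 0.0895]
orientation: [0.977, 0.214, -0.001, -0.003]
force: [0.4, 0.4, -0.9]
finger_gap: 0.602
```

Emit:
{"method": "play_rows", "body": {
  "commands": [
    [[0,0,0],[0,0,0],0.2],
    [[0,0,0],[0,0,0],0.4],
    [[0,0,0],[0,0,0],0.6],
    [[0,0,0],[0,0,0],1],
    [[0,0,0],[0,0,0],1],
    [[0,0,0],[0,0,0],1],
    [[0,0,0],[0,0,0],1],
    [[0,0,0],[0,0,0],1]
  ],
  "force": 90
}}

```text
t: 13.12
tool_pos: [0.5349, -0.003, 0.0923]
orientation: [0.977, 0.214, 0.001, -0.002]
force: [2.5, 3.4, -0.6]
finger_gap: 0.224
```

Gripped at a gap of 0.224 (19 mm), which matches the 20 mm bar. I'll lift slowly and tilt the open end up a little.

Emit:
{"method": "play_rows", "body": {
  "commands": [
    [[0,0,-0.002],[0,0,0],1],
    [[0,0,-0.004],[0,0,0],1],
    [[0,0,-0.006],[0,0,0],1],
    [[0,0,-0.008],[0,0,0],1],
    [[0,0,-0.01],[0,0,0],1],
    [[0,0,-0.01],[0,0,0],1],
    [[0,0,-0.01],[0,0,0],1],
    [[0,0,-0.01],[0,0,0],1]
  ]
}}

```text
t: 13.78
tool_pos: [0.5344, -0.0035, 0.1532]
orientation: [0.977, 0.214, 0.0, -0.002]
force: [-0.2, 0.1, -7.0]
finger_gap: 0.222
```

Emit:
{"method": "play_rows", "body": {
  "commands": [
    [[0,0,-0.012],[0,0.01,0],1],
    [[0,0,-0.015],[0,0.02,0],1],
    [[0,0,-0.015],[0,0.025,0],1],
    [[0,0,-0.015],[0,0.025,0],1],
    [[0,0,-0.015],[0,0.025,0],1],
    [[0,0,-0.015],[0,0.02,0],1],
    [[0,0,-0.012],[0,0.02,0],1],
    [[0,0,-0.006],[0,0.005,0],1]
  ]
}}

```text
t: 14.45
tool_pos: [0.5283, -0.007, 0.2588]
orientation: [0.974, 0.213, 0.075, -0.018]
force: [1.1, 0.3, -6.1]
finger_gap: 0.222
```

Run:
```python
from h import *
o=arm.observe();print(o['t'],o['tool_pos'],o['q'],o['finger_gap'],o['force'],o['ft_torque'])
s=optics.snapshot("scene")[:,:,::-1]
cv2.imwrite("pics/c8.png",cv2.resize(s[60:260,170:420],(750,600),interpolation=2))
y=np.radians(100)
# TCP is 19+... below handle centre along tool: handle centre .112 vs tcp .092 -> 20 mm
T=.12
C=np.array([.517,.299,.275]); p=C+.02*ori(y,T)[:,2]; print(p)
plan(p,y,T,24)
```

```text
14.45 [ 0.52833914 -0.00699859  0.25877126] [-0.20710119  0.16771509 -0.34279503  0.93824556  0.09298676  0.93828782] 0.22208227770421346 [ 1.07446377  0.32211656 -6.14604723] [-0.20411498  0.31391406  0.0408734 ]
[0.51658424 0.30135787 0.25514383]
24 rows: [0.0117, -0.0072, 0.0018] [0.0074, -0.0012, -0.0543] mm 0.0138 deg 3.14
```

View pics/c8.png

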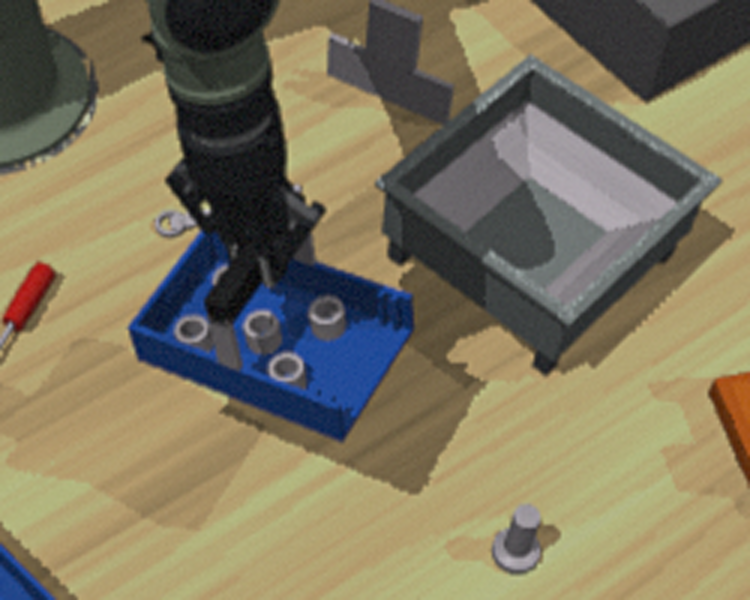

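The tray is lifted with all the bushings in it, its open end slightly up. I'll carry it gently over the hopper while turning it.

Emit:
{"method": "play_rows", "body": {
  "commands": [
    [[0.0044,-0.0027,0.0007],[0.0028,-0.0005,-0.0204],1],
    [[0.0088,-0.0054,0.0014],[0.0056,-0.0009,-0.0407],1],
    [[0.0088,-0.0054,0.0014],[0.0056,-0.0009,-0.0407],1],
    [[0.0088,-0.0054,0.0014],[0.0056,-0.0009,-0.0407],1],
    [[0.0088,-0.0054,0.0014],[0.0056,-0.0009,-0.0407],1],
    [[0.0088,-0.0054,0.0014],[0.0056,-0.0009,-0.0407],1],
    [[0.0088,-0.0054,0.0014],[0.0056,-0.0009,-0.0407],1],
    [[0.0088,-0.0054,0.0014],[0.0056,-0.0009,-0.0407],1]
  ]
}}

```text
t: 15.17
tool_pos: [0.5633, 0.0644, 0.2555]
orientation: [0.929, 0.363, 0.067, -0.027]
force: [-0.0, -0.2, -6.8]
finger_gap: 0.222
```

Emit:
{"method": "play_rows", "body": {
  "commands": [
    [[0.0088,-0.0054,0.0014],[0.0056,-0.0009,-0.0407],1],
    [[0.0088,-0.0054,0.0014],[0.0056,-0.0009,-0.0407],1],
    [[0.0088,-0.0054,0.0014],[0.0056,-0.0009,-0.0407],1],
    [[0.0088,-0.0054,0.0014],[0.0056,-0.0009,-0.0407],1],
    [[0.0088,-0.0054,0.0014],[0.0056,-0.0009,-0.0407],1],
    [[0.0088,-0.0054,0.0014],[0.0056,-0.0009,-0.0407],1],
    [[0.0088,-0.0054,0.0014],[0.0056,-0.0009,-0.0407],1],
    [[0.0088,-0.0054,0.0014],[0.0056,-0.0009,-0.0407],1]
  ]
}}

```text
t: 15.83
tool_pos: [0.5747, 0.1463, 0.2547]
orientation: [0.858, 0.51, 0.059, -0.035]
force: [-0.7, 0.6, -7.5]
finger_gap: 0.218
```

Emit:
{"method": "play_rows", "body": {
  "commands": [
    [[0.0088,-0.0054,0.0014],[0.0056,-0.0009,-0.0407],1],
    [[0.0088,-0.0054,0.0014],[0.0056,-0.0009,-0.0407],1],
    [[0.0088,-0.0054,0.0014],[0.0056,-0.0009,-0.0407],1],
    [[0.0088,-0.0054,0.0014],[0.0056,-0.0009,-0.0407],1],
    [[0.0088,-0.0054,0.0014],[0.0056,-0.0009,-0.0407],1],
    [[0.0088,-0.0054,0.0014],[0.0056,-0.0009,-0.0407],1],
    [[0.0088,-0.0054,0.0014],[0.0056,-0.0009,-0.0407],1],
    [[0.0088,-0.0054,0.0014],[0.0056,-0.0009,-0.0407],1]
  ]
}}

```text
t: 16.5
tool_pos: [0.559, 0.2278, 0.253]
orientation: [0.763, 0.643, 0.049, -0.042]
force: [0.2, 0.7, -6.4]
finger_gap: 0.222
```

Emit:
{"method": "play_rows", "body": {
  "commands": [
    [[0.0088,-0.0054,0.0014],[0.0056,-0.0009,-0.0407],1],
    [[0.0088,-0.0054,0.0014],[0.0056,-0.0009,-0.0407],1],
    [[0.0088,-0.0054,0.0014],[0.0056,-0.0009,-0.0407],1],
    [[0.0088,-0.0054,0.0014],[0.0056,-0.0009,-0.0407],1],
    [[0.0066,-0.004,0.001],[0.0042,-0.0007,-0.03],1],
    [[0.0044,-0.0027,0.0007],[0.0028,-0.0005,-0.0204],1],
    [[0.0044,-0.0027,0.0007],[0.0028,-0.0005,-0.0204],1],
    [[0.002,-0.001,0],[0,0,-0.01],1]
  ]
}}

```text
t: 17.17
tool_pos: [0.5306, 0.2825, 0.2517]
orientation: [0.679, 0.731, 0.042, -0.046]
force: [-0.2, -0.9, -6.2]
finger_gap: 0.221
```

Run:
```python
from h import *
o=arm.observe();print(o['t'],o['tool_pos'],o['q'],o['finger_gap'],o['force'],o['ft_torque'])
R=Ro.from_quat(o['orientation']).as_matrix();print(R.round(3))
y=np.radians(100)
def tcp(C,T): return C+.02*ori(y,T)[:,2]
C=np.array([.517,.299,.258])
print(tcp(C,-.10)); plan(tcp(C,-.1),y,-.1,8)
plan(tcp(C,-.5),y,-.5,16,start=(tcp(C,-.1),y,-.1))
plan(tcp(C,-.9),y,-.9,8,start=(tcp(C,-.5),y,-.5))
for T in (.1,.3,.5,.8,.95):
    lip=C+ori(y,-T)@np.array([.1,0,.106]);print(T,lip.round(3),np.linalg.norm(lip[:2]-[.51,.339]))
```

```text
17.1667 [0.53061337 0.28251134 0.25172983] [ 0.3041953   0.3795564  -0.06777392  1.09662665  0.12220288  0.23181693] 0.2213727135208679 [-0.24678702 -0.93884577 -6.24604917] [-0.30416526  0.0249503   0.02724436]
[[-0.073  0.997 -0.011]
 [ 0.989  0.074  0.124]
 [ 0.125 -0.002 -0.992]]
[0.51734672 0.29703367 0.23809992]
8 rows: [0.002, -0.0014, 0.0018] [-0.0001, -0.0281, -0.0126] mm 0.003 deg 1.77
16 rows: [-0.0005, 0.0, -0.0] [0.0, -0.025, 0.0] mm 0.0005 deg 1.43
8 rows: [-0.001, -0.0, -0.0] [0.0, -0.05, 0.0] mm 0.001 deg 2.86
0.1 [0.502 0.387 0.143] 0.0483102552793107
0.3 [0.506 0.362 0.127] 0.023600717531488524
0.5 [0.511 0.335 0.117] 0.003669070648657676
0.8 [0.518 0.293 0.112] 0.046976951147671
0.95 [0.522 0.271 0.115] 0.06866160182338846
```

Emit:
{"method": "play_rows", "body": {
  "commands": [
    [[0.002,-0.0014,0.0018],[0,-0.028,-0.0126],1],
    [[0.002,-0.0014,0.0018],[0,-0.028,-0.0126],1],
    [[0.002,-0.0014,0.0018],[0,-0.028,-0.0126],1],
    [[0.002,-0.0014,0.0018],[0,-0.028,-0.0126],1],
    [[0.002,-0.0014,0.0018],[0,-0.028,-0.0126],1],
    [[0.002,-0.0014,0.0018],[0,-0.028,-0.0126],1],
    [[0.002,-0.0014,0.0018],[0,-0.028,-0.0126],1],
    [[0.002,-0.0014,0.0018],[0,-0.028,-0.0126],1]
  ]
}}

```text
t: 17.83
tool_pos: [0.5183, 0.2971, 0.2379]
orientation: [0.643, 0.765, -0.032, 0.038]
force: [0.2, -0.2, -6.4]
finger_gap: 0.222
```

Emit:
{"method": "play_rows", "body": {
  "commands": [
    [[-0.0005,0,0],[0,-0.025,0],1],
    [[-0.0005,0,0],[0,-0.025,0],1],
    [[-0.0005,0,0],[0,-0.025,0],1],
    [[-0.0005,0,0],[0,-0.025,0],1],
    [[-0.0005,0,0],[0,-0.025,0],1],
    [[-0.0005,0,0],[0,-0.02,0],1],
    [[-0.0005,0,0],[0,-0.02,0],1],
    [[-0.0005,0,0],[0,-0.02,0],1]
  ]
}}

```text
t: 18.5
tool_pos: [0.5189, 0.2931, 0.2386]
orientation: [0.637, 0.758, -0.092, 0.109]
force: [-0.4, -0.1, -6.4]
finger_gap: 0.22
```

Emit:
{"method": "play_rows", "body": {
  "commands": [
    [[-0.0005,0,0],[0,-0.02,0],1],
    [[-0.0005,0,0],[0,-0.02,0],1],
    [[-0.0005,0,0],[0,-0.02,0],1],
    [[-0.0005,0,0],[0,-0.02,0],1],
    [[-0.0005,0,0],[0,-0.02,0],1],
    [[-0.0005,0,0],[0,-0.02,0],1],
    [[-0.0005,0,0],[0,-0.02,0],1],
    [[-0.0005,0,0],[0,-0.02,0],1]
  ]
}}

```text
t: 19.17
tool_pos: [0.5195, 0.2894, 0.24]
orientation: [0.628, 0.747, -0.142, 0.169]
force: [0.4, -0.3, -6.7]
finger_gap: 0.222
```

Emit:
{"method": "play_rows", "body": {
  "commands": [
    [[-0.001,0,0],[0,-0.04,0],1],
    [[-0.001,0,0],[0,-0.04,0],1],
    [[-0.001,0,0],[0,-0.05,0],1],
    [[-0.001,0,0],[0,-0.05,0],1],
    [[-0.001,0,0],[0,-0.05,0],1],
    [[-0.001,0,0],[0,-0.06,0],1],
    [[-0.001,0,0],[0,-0.06,0],1],
    [[-0.001,0,0],[0,-0.06,0],1]
  ]
}}

```text
t: 19.83
tool_pos: [0.5214, 0.2835, 0.2456]
orientation: [0.585, 0.696, -0.266, 0.319]
force: [-0.6, -0.4, -3.6]
finger_gap: 0.221
```

Run:
```python
from h import *
o=arm.observe();print(o['t'],o['tool_pos'],o['q'],o['finger_gap'],o['force'],o['ft_torque'])
print(Ro.from_quat(o['orientation']).as_matrix().round(3))
s=optics.snapshot("scene")[:,:,::-1]; t=optics.snapshot("top")[:,:,::-1]
cv2.imwrite("pics/c9.png",np.hstack([cv2.resize(t[130:270,50:190],(400,400),interpolation=2),cv2.resize(s[60:200,270:410],(400,400),interpolation=2)]))
```

```text
19.8333 [0.52137708 0.28345395 0.24563116] [ 0.70862167  0.8005853   0.3399276   1.64010636 -0.70910569  0.73648881] 0.2214723818348541 [-0.58512405 -0.37782038 -3.58547194] [ 1.33785518  0.27634658 -0.00209433]
[[-0.111  0.985  0.132]
 [ 0.645  0.173 -0.744]
 [-0.756  0.003 -0.655]]
```

View pics/c9.png

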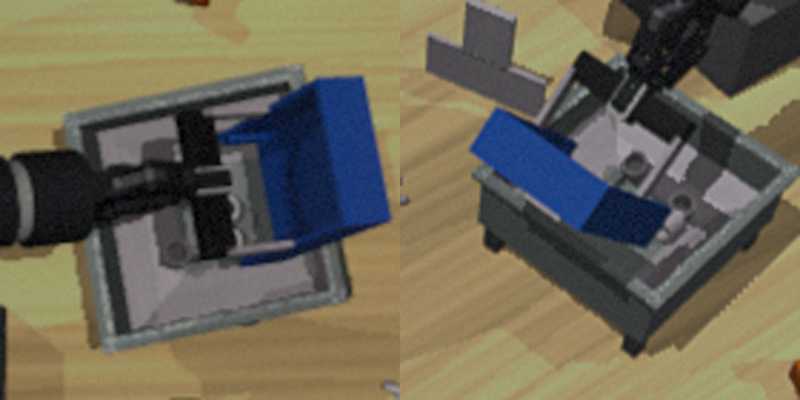

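The bushings are in the hopper or leaving the tray. I'll tilt a little more, hold, and weigh the tray.

Emit:
{"method": "play_rows", "body": {
  "commands": [
    [[-0.001,0,0],[0,-0.05,0],1],
    [[-0.001,0,0],[0,-0.05,0],1],
    [[-0.001,0,0],[0,-0.05,0],1],
    [[0,0,0],[0,0,0],1],
    [[0,0,0],[0,0,0],1],
    [[0,0,0],[0,0,0],1],
    [[0,0,0],[0,0,0],1],
    [[0,0,0],[0,0,0],1]
  ]
}}

```text
t: 20.6
tool_pos: [0.5213, 0.2809, 0.248]
orientation: [0.565, 0.671, -0.309, 0.368]
force: [-0.4, -0.7, -2.9]
finger_gap: 0.221
```

Run:
```python
from h import *
F=[]
for i in range(6):
    s=optics.snapshot("scene")[:,:,::-1]; F.append(arm.observe()['force'][2])
print(np.mean(F),F)
y=np.radians(100); C=np.array([.517,.299,.258])
def tcp(C,T,y=y): return C+.02*ori(y,T)[:,2]
C2=C+[0,0,.04]; plan(tcp(C2,0),y,0,16)
y3=np.radians(24.8); C3=np.array([.535,-.002,.30]); 
plan(tcp(C3,0,y3),y3,0,24,start=(tcp(C2,0),y,0))
```

```text
-2.7291150934649018 [np.float64(-3.3319303581168964), np.float64(-2.7228528756194232), np.float64(-2.431403493697177), np.float64(-2.74319461692743), np.float64(-2.7174043705318263), np.float64(-2.4279048458966592)]
16 rows: [0.0, -0.0, -0.0023] [-0.0001, 0.0627, -0.0001] mm 0.0023 deg 3.59
24 rows: [-0.0118, 0.0066, -0.0001] [0.0, 0.0, 0.0547] mm 0.0135 deg 3.13
```

The load fell from 6.4 N to 2.7 N, so the tray is empty. I'll level it and carry it back.

Emit:
{"method": "play_rows", "body": {
  "commands": [
    [[0,0,-0.0023],[0,0.0627,0],1],
    [[0,0,-0.0023],[0,0.0627,0],1],
    [[0,0,-0.0023],[0,0.0627,0],1],
    [[0,0,-0.0023],[0,0.0627,0],1],
    [[0,0,-0.0023],[0,0.0627,0],1],
    [[0,0,-0.0023],[0,0.0627,0],1],
    [[0,0,-0.0023],[0,0.0627,0],1],
    [[0,0,-0.0023],[0,0.0627,0],1]
  ]
}}

```text
t: 21.57
tool_pos: [0.5184, 0.2938, 0.2602]
orientation: [0.623, 0.742, -0.159, 0.189]
force: [-0.2, -0.4, -2.9]
finger_gap: 0.219
```

Emit:
{"method": "play_rows", "body": {
  "commands": [
    [[0,0,-0.0023],[0,0.0627,0],1],
    [[0,0,-0.0023],[0,0.0627,0],1],
    [[0,0,-0.0023],[0,0.0627,0],1],
    [[0,0,-0.0023],[0,0.0627,0],1],
    [[0,0,-0.0023],[0,0.0627,0],1],
    [[0,0,-0.0023],[0,0.0627,0],1],
    [[0,0,-0.0023],[0,0.0627,0],1],
    [[0,0,-0.0023],[0,0.0627,0],1]
  ]
}}

```text
t: 22.23
tool_pos: [0.5173, 0.2981, 0.2776]
orientation: [0.643, 0.766, -0.0, -0.0]
force: [-0.2, -0.3, -3.0]
finger_gap: 0.219
```

Emit:
{"method": "play_rows", "body": {
  "commands": [
    [[-0.0118,0.0066,0],[0,0,0.0547],1],
    [[-0.0118,0.0066,0],[0,0,0.0547],1],
    [[-0.0118,0.0066,0],[0,0,0.0547],1],
    [[-0.0118,0.0066,0],[0,0,0.0547],1],
    [[-0.0118,0.0066,0],[0,0,0.0547],1],
    [[-0.0118,0.0066,0],[0,0,0.0547],1],
    [[-0.0118,0.0066,0],[0,0,0.0547],1],
    [[-0.0118,0.0066,0],[0,0,0.0547],1]
  ]
}}

```text
t: 22.9
tool_pos: [0.568, 0.2028, 0.277]
orientation: [0.795, 0.607, -0.001, 0.001]
force: [-0.5, 0.4, -3.2]
finger_gap: 0.223
```

Emit:
{"method": "play_rows", "body": {
  "commands": [
    [[-0.0118,0.0066,0],[0,0,0.0547],1],
    [[-0.0118,0.0066,0],[0,0,0.0547],1],
    [[-0.0118,0.0066,0],[0,0,0.0547],1],
    [[-0.0118,0.0066,0],[0,0,0.0547],1],
    [[-0.0118,0.0066,0],[0,0,0.0547],1],
    [[-0.0118,0.0066,0],[0,0,0.0547],1],
    [[-0.0118,0.0066,0],[0,0,0.0547],1],
    [[-0.0118,0.0066,0],[0,0,0.0547],1]
  ]
}}

```text
t: 23.57
tool_pos: [0.5734, 0.0957, 0.2772]
orientation: [0.908, 0.419, -0.001, 0.001]
force: [0.1, -0.1, -3.2]
finger_gap: 0.222
```

Emit:
{"method": "play_rows", "body": {
  "commands": [
    [[-0.0118,0.0066,0],[0,0,0.0547],1],
    [[-0.0118,0.0066,0],[0,0,0.0547],1],
    [[-0.0118,0.0066,0],[0,0,0.0547],1],
    [[-0.0118,0.0066,0],[0,0,0.0547],1],
    [[-0.0118,0.0066,0],[0,0,0.0547],1],
    [[-0.0118,0.0066,0],[0,0,0.0547],1],
    [[-0.0118,0.0066,0],[0,0,0.0547],1],
    [[-0.0118,0.0066,0],[0,0,0.0547],1]
  ]
}}

```text
t: 24.23
tool_pos: [0.5328, -0.0036, 0.2773]
orientation: [0.977, 0.212, -0.001, 0.001]
force: [-0.6, 0.4, -3.0]
finger_gap: 0.225
```

Run:
```python
from h import *
o=arm.observe();print(o['t'],o['tool_pos'],o['q'],o['finger_gap'],o['force'],o['ft_torque'])
print(Ro.from_quat(o['orientation']).as_matrix().round(3))
s=optics.snapshot("scene")[:,:,::-1]; t=optics.snapshot("top")[:,:,::-1]
cv2.imwrite("pics/c10.png",np.hstack([cv2.resize(t[130:270,50:190],(400,400),interpolation=2),cv2.resize(s[60:260,210:410],(400,400),interpolation=2)]))
plan([.535,-.002,.096],np.radians(24.8),0,16)
```

```text
24.2333 [ 0.53279745 -0.00358207  0.27733943] [-0.14371977  0.26903067 -0.15287067  1.15038068 -0.00275015  0.99904047] 0.22512211648230004 [-0.55355583  0.35199696 -2.95074586] [ 0.0219127  -0.02007493  0.02845159]
[[ 0.91   0.415 -0.002]
 [ 0.415 -0.91  -0.003]
 [-0.003  0.002 -1.   ]]
16 rows: [0.0002, -0.0001, 0.0113] [0.0001, 0.0002, -0.0003] mm 0.0113 deg 0.02
```

View pics/c10.png

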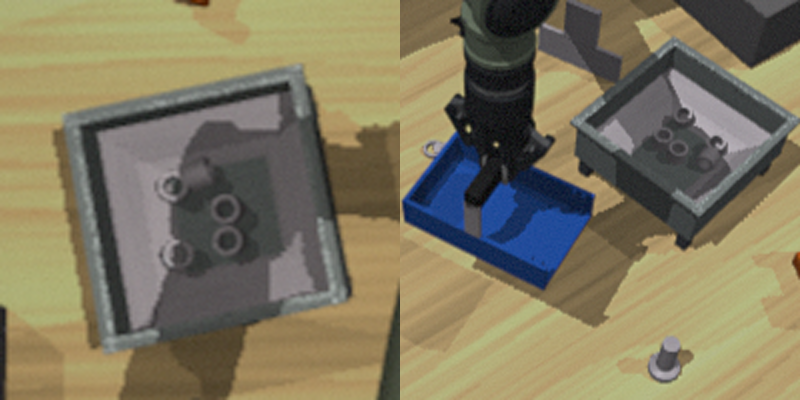

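All five bushings are in the hopper and the tray is empty. I'll set the tray down.

Emit:
{"method": "play_rows", "body": {
  "commands": [
    [[0,0,0.018],[0,0,0],1],
    [[0,0,0.022],[0,0,0],1],
    [[0,0,0.022],[0,0,0],1],
    [[0,0,0.022],[0,0,0],1],
    [[0,0,0.022],[0,0,0],1],
    [[0,0,0.022],[0,0,0],1],
    [[0,0,0.02],[0,0,0],1],
    [[0,0,0.015],[0,0,0],1]
  ]
}}

```text
t: 25.0
tool_pos: [0.5329, -0.0022, 0.1127]
orientation: [0.977, 0.215, -0.001, 0.0]
force: [-0.9, -0.3, -3.7]
finger_gap: 0.224
```

Emit:
{"method": "play_rows", "body": {
  "commands": [
    [[0,0,0.006],[0,0,0],1],
    [[0,0,0.004],[0,0,0],1],
    [[0,0,0.003],[0,0,0],1],
    [[0,0,0.002],[0,0,0],1],
    [[0,0,0.002],[0,0,0],1],
    [[0,0,0.001],[0,0,0],1],
    [[0,0,0.001],[0,0,0],1],
    [[0,0,0],[0,0,0],1]
  ]
}}

```text
t: 25.67
tool_pos: [0.5341, -0.0027, 0.0957]
orientation: [0.977, 0.214, 0.0, 0.001]
force: [-0.3, -0.3, -3.6]
finger_gap: 0.226
```

Not touching yet: the force still reads the tray's weight. I'll go on down in small steps.

Emit:
{"method": "play_rows", "body": {
  "commands": [
    [[0,0,0.001],[0,0,0],1],
    [[0,0,0.001],[0,0,0],1],
    [[0,0,0.001],[0,0,0],1],
    [[0,0,0.0005],[0,0,0],1],
    [[0,0,0.0005],[0,0,0],1],
    [[0,0,0],[0,0,0],1],
    [[0,0,0],[0,0,0],1],
    [[0,0,0],[0,0,0],1]
  ]
}}

```text
t: 26.33
tool_pos: [0.5343, -0.0031, 0.0922]
orientation: [0.977, 0.214, 0.0, 0.001]
force: [-1.4, -2.1, 5.6]
finger_gap: 0.219
```

Contact: +5.6 N. I'll release and raise the gripper.

Emit:
{"method": "play_rows", "body": {
  "commands": [
    [[0,0,0],[0,0,0],0.4],
    [[0,0,0],[0,0,0],0.2],
    [[0,0,0],[0,0,0],0],
    [[0,0,0],[0,0,0],-0.2],
    [[0,0,0],[0,0,0],-0.2],
    [[0,0,0],[0,0,0],-0.2],
    [[0,0,0],[0,0,0],-0.2],
    [[0,0,0],[0,0,0],-0.2]
  ]
}}

```text
t: 27.0
tool_pos: [0.534, -0.0027, 0.0915]
orientation: [0.977, 0.214, -0.0, 0.0]
force: [-0.1, 0.5, 0.2]
finger_gap: 0.602
```

Emit:
{"method": "play_rows", "body": {
  "commands": [
    [[0,0,-0.01],[0,0,0],-0.2],
    [[0,0,-0.015],[0,0,0],-0.2],
    [[0,0,-0.02],[0,0,0],-0.2],
    [[0,0,-0.025],[0,0,0],-0.2],
    [[0,0,-0.025],[0,0,0],-0.2],
    [[0,0,-0.025],[0,0,0],-0.2],
    [[0,0,-0.025],[0,0,0],-0.2],
    [[0,0,-0.02],[0,0,0],-0.2]
  ]
}}

```text
t: 27.67
tool_pos: [0.5343, -0.0026, 0.2595]
orientation: [0.977, 0.214, 0.001, 0.001]
force: [0.6, -0.1, -0.0]
finger_gap: 0.599
```

Run:
```python
from h import *
o=arm.observe();print(o['t'],o['tool_pos'],o['finger_gap'],o['force'])
s=optics.snapshot("scene")[:,:,::-1]
cv2.imwrite("pics/c11.png",cv2.resize(s[60:330,70:430],(800,600),interpolation=2))
```

```text
27.6667 [ 0.53431016 -0.00256458  0.25947486] 0.5994237128840013 [ 0.57043589 -0.07427075 -0.00057509]
```

View pics/c11.png

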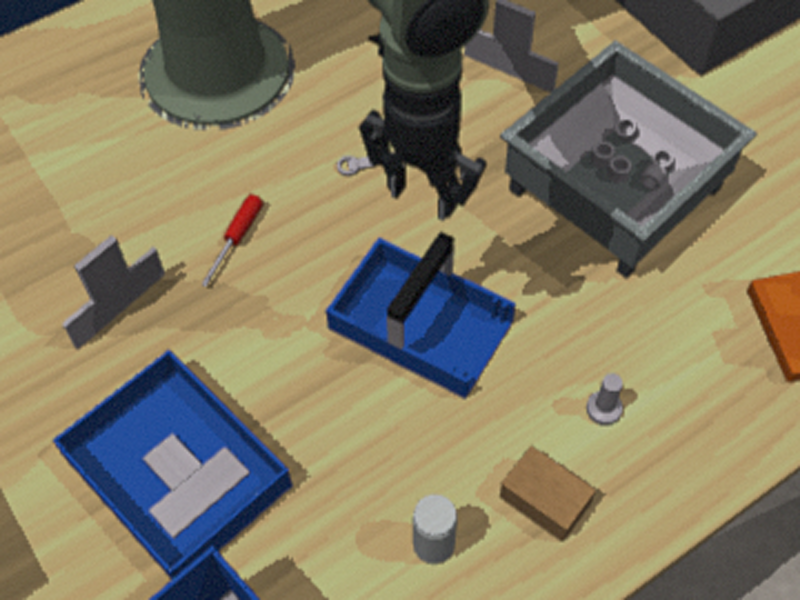

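The picture shows the tray level and empty at (420,320), the gate flat in the tote at (195,480), five bushings in the hopper at (630,155), and the bystanders where they were. The gripper is clear of everything, so I'm handing in.

```bash
python3 -c "
from station import order
print(order.job_done())"
```

```text
the job is handed in; nothing more can be done
None
```

I handed the job in at about 27.7 s of the 72 s allowed. The interface gives no verdict, so the result rests on my own checks.

- **Gate:** I drew it straight up out of the slots while the tray stayed on the bench, then laid it in the tote. The last picture shows it flat inside.
- **Bushings:** I tipped them slowly over the tray's open end into the hopper. The top and scene views showed all five inside. The load on the gripper fell from about 6.4 N to 2.7 N, which fits an empty tray.
- **Tray:** I set it back where it had stood and let go when it touched the bench at about +5.6 N. It looks level and empty in the last picture.
- **Bystanders:** the plug gauge, oil can and carton look unmoved in the picture; I did not measure them.
- **Robot:** the gripper hung clear of everything, with no force on it.

No check failed or disagreed. The hopper's position came from rim corners I picked by eye, with side lengths 3 to 10 mm short of the stated 236 mm; that was close enough for the pour.

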